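Test the battery pack and ease the sprung contact arm back up

ROBOT

A 6-joint arm with a two-finger parallel gripper is mounted at the origin on the work surface. World frame = base frame: x ahead of the robot, y to its left, z up, the work surface at z = 0. Lengths are in m, angles in degrees, forces in N, time in s.
With the tool pointing down it reaches from about 0.35 to 0.975 m from the base axis. Payload 4.9 kg.
Tool frame: the origin (TCP) lies at the very end of the fingers, on their centre line; the grasp point (between the pads) lies ctrl.grasp_offset behind it (ctrl.grasp_offset is the distance from the TCP to the grasp point, in m); z points along the fingers, y is the line along which they close (so a half turn about z gives the same grasp; the last joint's range is limited). The gripper opens to 85 mm and grips with 20 to 120 N. Pads are 22 mm wide; open, the fingers measure 114 mm over their backs; the gripper's body (76 mm by 85 mm) begins 54 mm behind the grasp point. The pads swing forward as they close: fully open they stand 13 mm farther back than shut.
Start: joints at [62.968, 3.019, 92.412, -0, 84.569, -6.818], TCP at [0.216, 0.586, 0.231] pointing down, gripper open.
Joint ranges: [-172.51, 172.51], [-57.92, 126.97], [3.15, 148.05], [-58.71, 238.71], [5.1, 150.11], [-179.66, 179.66]. Speed limits (degrees/s): [147.25, 147.25, 180, 180, 180, 180].

INTERFACE

Orientations are given as a 3x3 rotation matrix whose columns are the frame's x, y, z axes.
In Python, from bench import ctrl gives the robot as it stands. Calls block until the motion is done:
- ctrl.move_to(position, orientation): joint-space move of the TCP to a pose.
- ctrl.movel(position, rotation=None, feed=0.15, guard=None): straight line of the TCP; rotation=None keeps the orientation; feed is the mean speed in m/s. With guard (N) it stops when the force on the tool has changed by that much, and returns True; else False.
- ctrl.goto_joints(angles): joint-space move.
- ctrl.move_gripper(opening, grasp_force=None): opening from 0.0 (shut) to 1.0 (fully open); grasp_force is the grip in N (None keeps the last); returns when the fingers have stopped.
- ctrl.dwell(seconds).
- ctrl.solve_ik(position, orientation): joint angles nearest the present ones, or None.
- ctrl.observe(): the state.
- ctrl.grab_frame(name): name is "side" or "top" or "wrist"; returns the picture (384x512x3 uint8, red, green, blue); there is no depth.
- ctrl.calibration(name): a dict with "mtx" (3x3 intrinsics, pixels), "rvec" (rotation vector, rad) and "tvec" (3), from world to camera coordinates, as OpenCV has them. Camera axes: x right, y down, z forward; pixel columns grow to the right and rows downward; lengths in m; the calibration is good to about 2 mm. The wrist camera is an equidistant fisheye: a pixel r from the principal point sees the ray r / f radians off the axis. A picture is of the moment at which its call begins: read the wrist's pose just before it. calibration takes no time and is no camera call; for the wrist camera it gives the pose at the moment of the call.
A pose or a line that the arm cannot do raises ctrl.Unreachable and nothing moves.
- ctrl.sign_off(): hands the job in; it is judged then, once.
The state is a dict: "clock": time; "qpos": joint angles; "joint_velocities": joint speeds; "tau": joint torques, N m; "tool_pos": TCP position; "tcp_rot": TCP orientation; "force": force on the tool from outside, world axes, zero at the start; "ft_torque": the same for the moment, N m; "finger_gap": opening from 0.0 (shut) to 1.0 (fully open); "finger_force": force on a finger pad.
Only numpy, scipy, OpenCV 4.12 (cv2) and the standard library are available. Lean on these libraries where they do the work, as an engineer would, in place of code of your own. Each camera call takes 0.05 s, during which the arm holds its last target. There are 200 camera calls.

TASK

Test the battery pack that sits in one of the two testers: push the paddle of that tester's arm down until the arm lies level or a little lower, so that its contact pins press firmly on the pack, and hold it there for about a second. Then let the sprung arm rise slowly all the way back up, over a second or so, without ever letting it snap back. Leave the empty tester's arm alone and the pack in its cradle.

Things in the scene. Friction and masses are not known exactly. Their poses are not given: they have to be found in the camera images.
- contact_arm (a joint): Flat steel arm (24 mm wide, 12 thick) of the tester that holds the pack; hinged at its far end, 90 mm above the bench, reaching towards the robot over the cradle. Rad: 0 raised, at rest, sloping 0.36 rad up from hinge to paddle; grows as pushed down; 0.32 its sprung pins meet the pack; 0.36 level; 0.47 hard lower stop. A spring lifts it: 5 N at the paddle when up, 10 to 16 N when down; let go, it snaps up.
- contact_arm_paddle (a point): Centre of the upper face of the black paddle (50 mm along the arm, 44 wide, 12 thick) at the arm's free end; about 165 mm above the bench when raised, 96 when level. It swings in an arc 200 mm from the hinge axis. Axes turn with the arm: x from paddle to hinge along the arm, y along the hinge axis, z out of the upper face. Nothing stands above it.
- pack: Battery pack: green wrapped block 90 x 50 x 45 mm with a paper label, loose in the grey cradle (walls 18 mm high) of one tester, long side along the tester. A tester is an aluminium plate 260 x 120 x 10 mm fixed to the bench. Origin at the centre of its underside, 10 mm above the bench; z up. An old pack like it lies loose on the mat: not part of the job.
- spare_arm (a joint): Arm of the other tester, of the same build but with its cradle empty. Values as for contact_arm; it rests at 0, raised, and is to be left alone.
Things that resemble listed ones, but are neither listed nor needed, are in the scene too. Leave any purple look-alike of the pack alone.

How it is judged:
By the outcome, as a careful person would: the job done as asked, in the order asked, and still so for the second after the job is handed in, with the robot touching nothing.
It also fails if it takes over 34 s, if anything falls off the work surface, if the arm or the gripper's body presses on something with over 40 N, if the wrist force passes 120 N, or if a joint passes its speed limit or range.

## Working session

There is one attempt and no reset: what is moved stays moved. The work goes in short steps, each a Python script; the robot and the scene stay as the last script left them, time stands still between calls to the robot, and variables do not carry over. Pictures are saved under pics/ and viewed, at most 10 in all, crops included, and the job is handed in when it is done.

```bash
mkdir -p pics; python3 - <<'E'
from bench import ctrl
import cv2,numpy as np
for n in("top","side"):
    im=ctrl.grab_frame(n); cv2.imwrite(f"pics/{n}0.png",cv2.resize(im[:,:,::-1],(800,600),interpolation=cv2.INTER_CUBIC)); np.save(f"pics/{n}0.npy",im)
    c=ctrl.calibration(n); R=cv2.Rodrigues(np.array(c["rvec"]))[0]; print(n,-R.T@np.array(c["tvec"]).ravel(),R[2],c["mtx"])
E
```

```text
top [ 0.41934151 -0.05285994  0.97683468] [ 0.22010811 -0.01201763 -0.97540145] [[392.72291799   0.         259.52290045]
 [  0.         392.72291799 192.22264601]
 [  0.           0.           1.        ]]
side [ 0.13963671 -0.54039435  0.62290507] [ 0.56832272  0.57225653 -0.5912121 ] [[363.56454959   0.         261.20137435]
 [  0.         363.56454959 196.06573701]
 [  0.           0.           1.        ]]
```

View pics/top0.png

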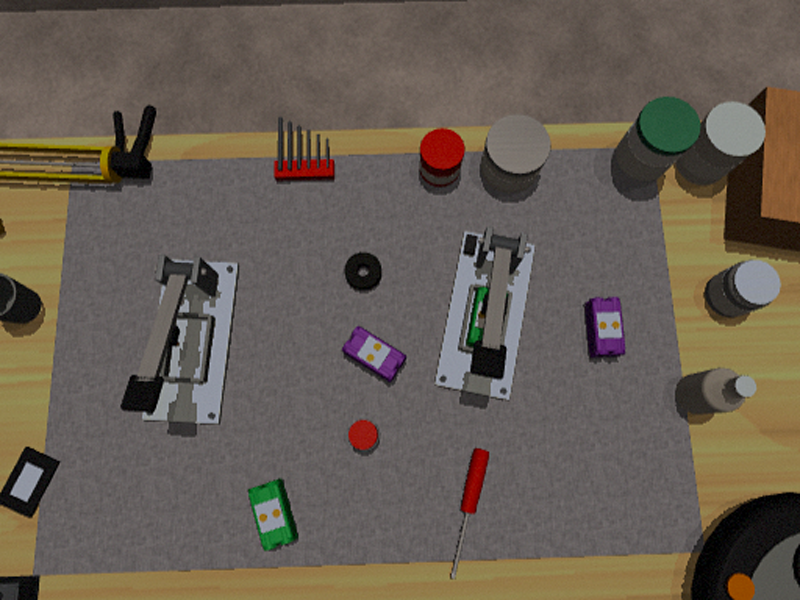

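View pics/side0.png

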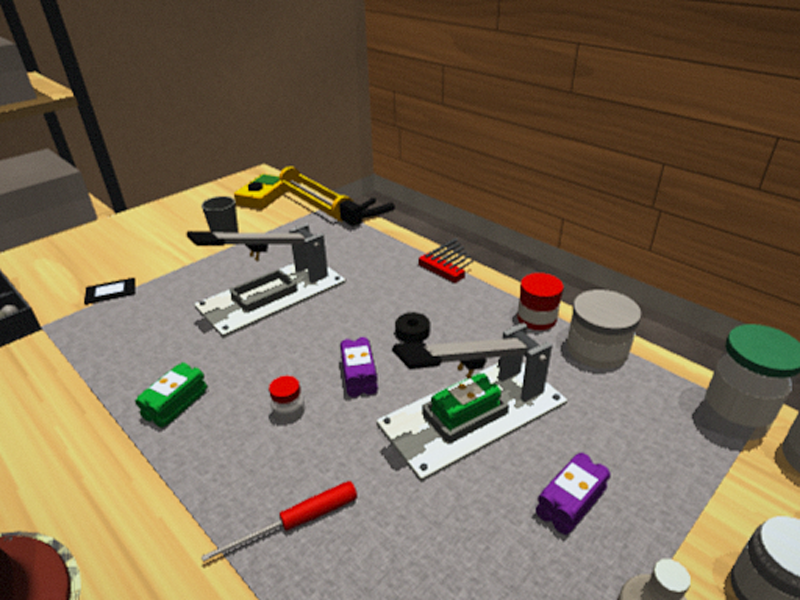

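The top view (800x600) shows two testers. The left one, at (190,340), has an empty cradle. The right one, at (485,315), has a green pack under its arm, and the side view confirms this at (465,400). The loose green pack at (272,515) and the purple packs at (375,353) and (606,327) are not part of the job. The target is the right tester, with its paddle at top (489,361) and side (415,355).

```bash
cat > h.py <<'E'
import cv2,numpy as np
from bench import ctrl
def ray(n,uv):
    c=ctrl.calibration(n); R=cv2.Rodrigues(np.array(c["rvec"]))[0]; t=np.array(c["tvec"]).ravel()
    p=cv2.undistortPoints(np.array([[uv]],float),np.array(c["mtx"]),None).ravel()
    d=R.T@np.r_[p,1]; return -R.T@t,d/np.linalg.norm(d)
def plane(n,uv,z):
    o,d=ray(n,uv); return o+d*(z-o[2])/d[2]
def proj(n,P):
    c=ctrl.calibration(n); return cv2.projectPoints(np.array(P,float).reshape(-1,3),np.array(c["rvec"]),np.array(c["tvec"]),np.array(c["mtx"]),None)[0].reshape(-1,2)
E
python3 - <<'E'
from h import *
t=np.load("pics/top0.npy"); s=np.load("pics/side0.npy")
# plate corners (top, 800-scale) on z=.01
C=np.array([plane("top",np.array(p)*.64,.01) for p in [(465,232),(534,245),(510,399),(437,385)]]); print(C.round(4), C.mean(0))
for n,im,(u,v) in(("top",t,(489,361)),("side",s,(415,355))):
    u,v=int(u*.64),int(v*.64); m=(im.max(2)<38).astype(np.uint8); k,l,st,ce=cv2.connectedComponentsWithStats(m); i=l[v,u]; print(n,i,st[i],ce[i],im[v,u])
    cs=cv2.findContours((l==i).astype(np.uint8),0,2)[0][0]; print(cv2.boxPoints(cv2.minAreaRect(cs)).round(1).tolist(), plane(n,ce[i],.16))
a=cv2.resize(t[140:265,270:360],(430,597),interpolation=cv2.INTER_CUBIC); b=cv2.resize(s[205:310,235:305+60],(369,298),interpolation=cv2.INTER_CUBIC)
o=np.zeros((600,800,3),np.uint8); o[:597,:430]=a; o[:298,431:]=b; cv2.imwrite("pics/crop1.png",o[:,:,::-1])
E
```

```text
[[ 0.7506 -0.167   0.01  ]
 [ 0.7247 -0.2798  0.01  ]
 [ 0.4748 -0.2227  0.01  ]
 [ 0.5001 -0.1098  0.01  ]] [ 0.6125551  -0.19483117  0.01      ]
top 106 [299 217  25  25 412] [311.8131068  230.23300971] [22 20 26]
[[297.0, 239.10000610351562], [299.29998779296875, 216.10000610351562], [323.70001220703125, 218.60000610351562], [321.3999938964844, 241.5]] [ 0.51900386 -0.16948911  0.16      ]
side 53 [251 201  32  35 678] [264.48230088 218.33775811] [19 18 15]
[[244.60000610351562, 206.1999969482422], [270.3999938964844, 196.89999389648438], [283.0, 231.89999389648438], [257.20001220703125, 241.1999969482422]] [ 0.53582434 -0.14962801  0.16      ]
```

View pics/crop1.png

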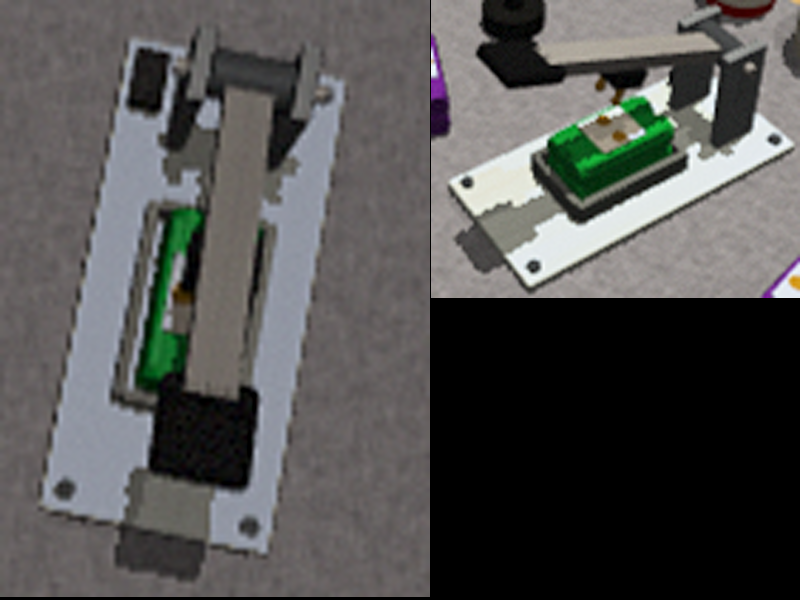

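The crop confirms it: the green pack is in the cradle at top px ~(307,200). The paddle is centred at top px ~(312,230) and side px ~(266.5,227).

```bash
python3 - <<'E'
from h import *
o1,d1=ray("top",(312,230.2));o2,d2=ray("side",(266.6,226.8))
s=np.linalg.lstsq(np.c_[d1,-d2],o2-o1,rcond=None)[0]; print("tri",o1+s[0]*d1,o2+s[1]*d2)
print("hinge",plane("top",(323.4,154.7),.095))
a=np.array([.7377-.4875,-.2234+.1663,0]);a/=np.linalg.norm(a); print(a)
y=np.array([-a[1],a[0],0])
for sg in(1,-1):
    z=np.array([0,0,-1.]);R=np.c_[np.cross(sg*y,z),sg*y,z]; print(sg,ctrl.solve_ik([.519,-.17,.2],R), ctrl.solve_ik([.505,-.17,.085],R))
st=ctrl.observe();print(st["clock"],st["tcp_rot"],st["force"],ctrl.grasp_offset)
E
```

```text
tri [ 0.51904719 -0.16986772  0.16011149] [ 0.52008113 -0.17063595  0.16034777]
hinge [ 0.70429131 -0.2169522   0.095     ]
[ 0.97493342 -0.2224968   0.        ]
1 [-2.59449700e+01 -6.57545954e+00  1.04812766e+02 -2.54444375e-14
  8.17626940e+01 -1.03089246e+02] [-2.66095425e+01 -1.62160854e+00  1.11749192e+02 -2.54444375e-14
  6.98724169e+01 -1.03753818e+02]
-1 [-2.59449700e+01 -6.57545954e+00  1.04812766e+02 -2.54444375e-14
  8.17626940e+01  7.69107543e+01] [-2.66095425e+01 -1.62160854e+00  1.11749192e+02 -2.54444375e-14
  6.98724169e+01  7.62461818e+01]
0.1 [[-9.38423416e-01  3.45486326e-01 -8.31021363e-04]
 [ 3.45487271e-01  9.38421905e-01 -1.69539725e-03]
 [ 1.94112083e-04 -1.87810778e-03 -9.99998218e-01]] [ 0.14497354 -0.46744668  0.20657256] 0.0187
```

```bash
cat >> h.py <<'E'
a=np.array([.97493,-.2225,0]);y=np.array([-a[1],a[0],0]);z=np.array([0,0,-1.])
R=np.c_[np.cross(-y,z),-y,z]
P=np.array([.519,-.1705,0])
def rep(s):
    o=ctrl.observe();print(s,round(o["clock"],2),np.round(o["tool_pos"],4),np.round(o["force"],1))
E
python3 - <<'E'
from h import *
ctrl.move_gripper(0.0)
ctrl.move_to(P+[0,0,.26],R); rep("above")
ctrl.movel(P+[0,0,.19],feed=.1); rep("near")
print(ctrl.movel(P+[0,0,.145],feed=.02,guard=2.5)); rep("touch")
t=ctrl.grab_frame("top");s=ctrl.grab_frame("side")
o=np.hstack([cv2.resize(t[140:290,250:370],(400,500)),cv2.resize(s[150:300,230:350],(400,500))]);cv2.imwrite("pics/c2.png",o[:,:,::-1])
E
```

```text
above 3.73 [ 0.5192 -0.1699  0.26  ] [-1.1 -0.4 -1.3]
near 4.58 [ 0.5194 -0.1707  0.1907] [-0.9 -0.7  0.4]
True
touch 5.77 [ 0.5189 -0.1705  0.1685] [ 0.8 -0.3  3.8]
```

View pics/c2.png

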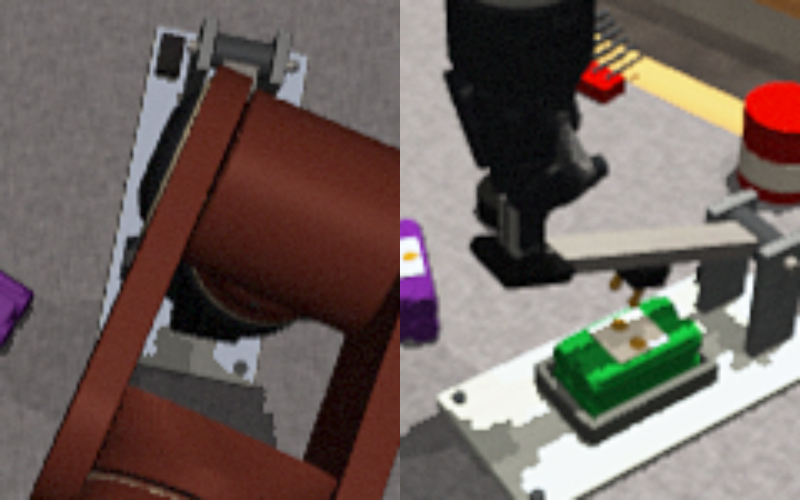

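The closed fingertips are resting on the paddle, at side crop ~(525,250). I'll press down along the chord of its arc to about 0.40 rad.

```bash
python3 - <<'E'
from h import *
D=P-.014*a+[0,0,.088]
print(ctrl.movel(D,feed=.04,guard=35)); rep("down")
s=ctrl.grab_frame("side");ctrl.dwell(.2); rep("hold")
cv2.imwrite("pics/c3.png",cv2.resize(s[150:300,200:400],(800,600))[:,:,::-1])
E
```

```text
False
down 8.05 [ 0.5076 -0.1677  0.0903] [ 0.4  2.1 11.7]
hold 8.3 [ 0.5076 -0.1677  0.0903] [-0.1  1.9 12.3]
```

View pics/c3.png

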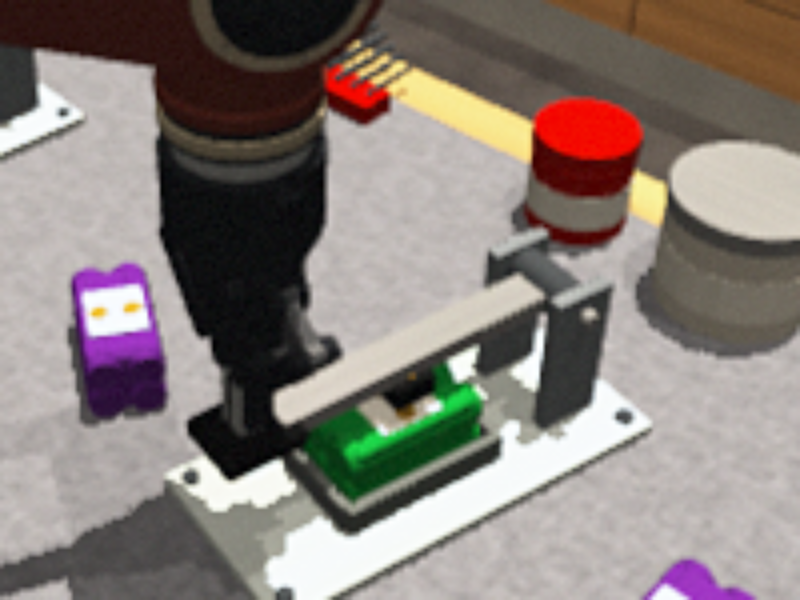

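The arm is just below level (about 0.39 rad) with its pins on the label, and the force is 12 N. I'll add 2 mm for margin, hold, then rise slowly.

```bash
python3 - <<'E'
from h import *
ctrl.movel(P-.014*a+[0,0,.086],feed=.02); rep("lower"); ctrl.dwell(1.2); rep("held")
ctrl.movel(P+[0,0,.180],feed=.035); rep("up")
ctrl.movel(P+[0,0,.26],feed=.08); rep("clear")
s=ctrl.grab_frame("side");cv2.imwrite("pics/c4.png",cv2.resize(s[120:330,120:400],(800,600))[:,:,::-1])
E
```

```text
lower 8.55 [ 0.5076 -0.1677  0.0883] [ 0.7  2.  12.1]
held 9.75 [ 0.5076 -0.1677  0.0883] [ 0.4  1.9 12. ]
up 12.62 [ 0.5189 -0.1705  0.1799] [-0.1 -1.  -0.1]
clear 13.77 [ 0.5186 -0.1703  0.2591] [-1.3 -0.  -0.1]
```

View pics/c4.png

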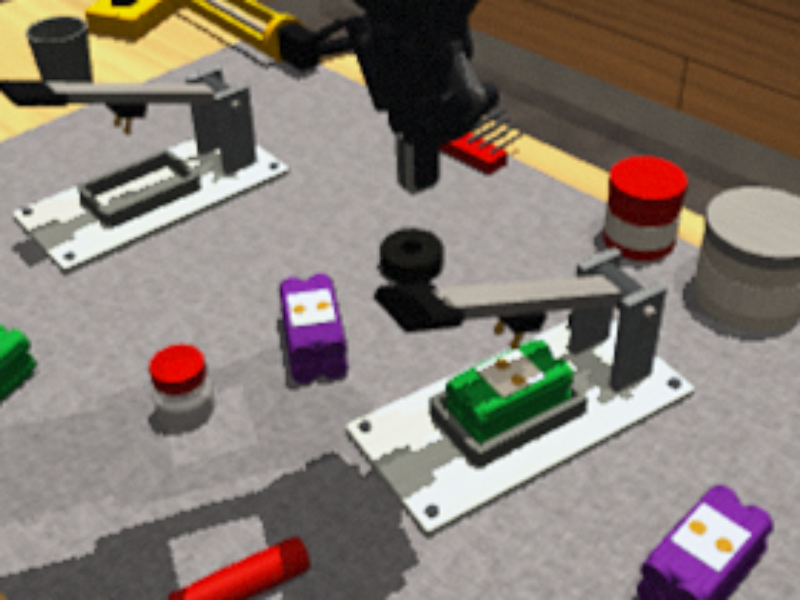

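The contact arm is fully raised again, with its paddle at (415,300). The pack is in its cradle at (510,390), the spare arm hasn't moved, and the robot is clear.

```bash
python3 -c "
from bench import ctrl
print(ctrl.sign_off())"
```

```text
the job is handed in; nothing more can be done
None
```

The job is handed in: I pushed the loaded tester's arm just below level (about 0.4 rad, 12 N) and held it for over a second. I then eased it back up over about 2.9 s; the pack stayed in its cradle and I left the spare arm alone.

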